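# Balance the camera boom on its tilt head

## Task

The inspection camera's boom has been refitted and nobody knows where it balances now. Feel out where it balances by lifting it a little at trial points along its tube, then set it across the open cradle of the little stand at that point, camera over the circuit board's side, so that it lies fully down in the channel and stays level by itself once you let go. Set it down gently, never let it tip far, and leave the other things on the bench alone.

Things in the scene. Friction and masses are not known exactly. Their poses are not given: they have to be found in the camera images.
- boom_mid (a point): The camera boom, loose: a grey painted tube on the bench, 30 mm wide (its x), 360 mm long (y from -180 to +180), 60 mm tall (z up), flat underneath. This point is mid-length, 30 mm above the underside. Bare, to be gripped across its width, from y = -125 to +170 mm. Its end loads vary and are hidden: in all 0.3 to 0.9 kg, balancing somewhere from y = -75 to +100 mm.
- boom_camera_end (a point): On the boom, axis of the black camera fixed beyond its +y end, 208 mm from the middle, same height and axes as the middle point. Camera 44 x 42 mm, its top 94 mm above the boom's underside; lens pointing down, its tip 8 mm above the underside. Mass unknown.
- boom_weight (a point): On the boom, centre of the steel counterweight saddle, at y = -154 mm from the middle, same height and axes. 52 x 52 mm, straddling the tube, from 6 mm to 89 mm (top of its black clamp knob) above the underside. Mass unknown.
- cradle_seat (a point): Cradle of the stand: open aluminium U-channel on a tilt pivot. The point is the middle of its floor (seat), 99 mm above the bench. Channel along this frame's y, 50 mm long, 33.6 mm wide inside (x); cheeks rise 8 mm straight, then flare to 15 mm above the seat, there 44 mm wide inside, 52 mm over all. z up when level. The circuit board stands on the +y side.
- stand: Low stand that carries the cradle, fixed to the bench: 130 x 120 mm steel base plate, column and black yoke. Origin under the base's centre, axes as the level cradle's. The yoke arms and the tilt knob (reaching 63 mm to -x) stay below the seat.
- cradle (a joint): Tilt of the cradle in rad, 0 level, about an axis across the channel 15 mm below the seat; positive lifts the +y (camera) end. A damped counterbalance spring, 1.5 N m per rad, levels it when empty; stops at -0.12 and 0.12. A boom set down off its balance point tilts it to the heavy side; if off by more than about 25 mm it tips off.
- board: Bystander: green circuit board, 75 x 105 mm, standing on four 20 mm white legs beside the stand on its +y side, 35 mm tall over all. Origin under its centre.
- screwdriver_mid (a point): Bystander: black-handled screwdriver, 160 mm long, about 25 mm thick, lying on the bench beside the stand on its -y side. The point is its origin, near its middle; its tip points along its +x.
- spare_lens_mid (a point): Bystander: black spare lens standing upright, 52 mm across, 60 mm tall, on the left. The point is its centre.
- solder_reel_mid (a point): Bystander: metal reel, 60 mm across, 46 mm tall, on the right. The point is its centre.
- screw_tray: Bystander: grey open tray with three compartments, 100 x 140 x 28 mm, on the left. Origin under its centre.
- flux_bottle_mid (a point): Bystander: white bottle with black cap, 42 mm across, 85 mm tall, on the right. The point is its centre.
- mug_mid (a point): Bystander: white mug, 80 mm across, 90 mm tall, on the right towards the back. The point is its centre.
Things that resemble listed ones, but are neither listed nor needed, are in the scene too. Leave any orange look-alike of the stand alone.

How it is judged:
By the outcome, as a careful person would: the job done as asked, in the order asked, and still so for the second after the job is handed in, with the robot touching nothing.
It also fails if it takes over 64 s, if anything falls off the work surface, if the arm or the gripper's body presses on something with over 40 N, if the wrist force passes 120 N, or if a joint passes its speed limit or range.

## Robot

A 6-joint arm with a two-finger parallel gripper is mounted at the origin on the work surface. World frame = base frame: x ahead of the robot, y to its left, z up, the work surface at z = 0. Lengths are in m, angles in degrees, forces in N, time in s.
With the tool pointing down it reaches from about 0.3 to 0.75 m from the base axis. Payload 8.5 kg.
Tool frame: the origin (TCP) lies on the centre line of the jaws, within the pads' length; the fingertips stand 17 mm ahead of it and the grasp point (between the pads) lies 2 mm behind it; z points along the fingers, y is the direction in which the jaws open and shut (so a half turn about z gives the same grasp; the last joint's range is limited). The gripper opens to 85 mm and grips with 20 to 120 N. Pads are 22 mm wide; open, the fingers measure 114 mm over their backs; the gripper's body (76 mm by 85 mm) begins 54 mm behind the grasp point. The pads swing forward as they close: fully open they stand 13 mm farther back than shut.
Start: joints at [-85.159, 21.807, 74.336, -0, 83.858, -12.336], TCP at [0.162, -0.525, 0.248] pointing down, gripper open.
Joint ranges: [-178.18, 178.18], [-50.72, 133.34], [12.68, 142.11], [-81.47, 261.47], [9.98, 163.14], [-165.26, 165.26]. Speed limits (degrees/s): [136.94, 136.94, 180, 180, 180, 180].

## Interface

Orientations are given as a 3x3 rotation matrix whose columns are the frame's x, y, z axes.
In Python, from rig import env, imaging, close_job gives the robot as it stands.
- The arm moves only by the tool step_arm, never from a script. Its argument "steps" is one flat list of numbers, 7 for each row, row after row: the opening, from 0 (shut) to 1 (fully open), then the shift along the tool's x, y, z as a fraction of full scale, then the turn, a rotation vector about the tool's x, y, z as a fraction of full scale. A call has 1 to 10 rows; each row is the pose to reach, as a shift and turn from the pose commanded when the call began, along the tool's axes at that moment; what a row does not reach only later rows make up. Full scale, the value 1, is 0.3 m for a shift and 45 degrees for a turn. A row lasts 1/10 s, in which the tool goes at most 50 mm and 8.59 degrees, less where a joint would pass 70% of its speed; a pose out of reach is approached as far as the arm can. A call with a number of a shift or a turn outside -1 to 1 is refused whole. A call with a gripper value outside its range is refused whole. The fingers move at their own pace and stop on an object; "grip_force" is the grip in N (left out, the last holds). Time passes only in rows, so rows that repeat a pose let the fingers close. It gives the time, the measured TCP pose, the force and the opening at its end, in the units of the state.
- env.observe(): the state, without advancing time (a new reading comes with each control period).
- imaging.get_image(name): name is "scene" or "side" or "wrist"; returns (picture, depth): 400x640x3 uint8, blue, green, red; 400x640 float32, m along the optical axis (not along the pixel's ray), 0 where there is no reading.
- imaging.get_calibration(name): a dict with "camera_matrix" (3x3 intrinsics, pixels), "k1" (the pictures are not rectified: a ray, as slopes to the right and down, at radius r is drawn at 1 + k1 r^2 times it, then the intrinsics apply), "world_from_camera" (4x4, takes a point from camera to world coordinates). Camera axes: x right, y down, z forward; pixel columns grow to the right and rows downward; lengths in m; the calibration is good to about 2 mm. A picture is of the moment at which its call begins: read the wrist's pose just before it. get_calibration takes no time and is no camera call; for the wrist camera it gives the pose at the moment of the call.
- close_job(): hands the job in, once; it reports no verdict.
Trained networks look in the newest picture that a camera, given by its name, has taken for a name from the list of things; names that differ only in an ending like _2 or _b are one class to them, and where a whole thing is asked for, a point or a joint stands for the part that bears it (a point fixed in the world has none). Each returns a list of dicts, best first, with "score" (0 to 1); they miss things now and then, are a little off and sometimes report something else, mostly with a low value. They report only what shows in the picture. A call takes as long as a camera call. They do not tell look-alikes from the thing itself.
- imaging.spot_in(camera, target): "pixel" ([column, row] in pixels, amid what is visible of it).
- imaging.regions_of(camera, target): "mask" (400x640 bool, what is visible of it) and "pixel" ([column, row] in pixels, amid what is visible of it).
- imaging.pinpoint(camera, target): "pixel" ([column, row] in pixels: a listed point, or the origin of a listed thing).
The state is a dict: "time_s": time; "q": joint angles; "qvel": joint speeds; "joint_efforts": joint torques, N m; "position": TCP position; "tool_rot": TCP orientation; "ft_force": force on the tool from outside, world axes, zero at the start; "wrist_torque": the same for the moment, N m; "grip_width": finger opening in m.
Only numpy, scipy, OpenCV 4.12 (cv2) and the standard library are available. Lean on these libraries where they do the work, as an engineer would, in place of code of your own. Each camera call takes 0.05 s, during which the arm holds its last target.

## Working session

There is one attempt and no reset: what is moved stays moved. The work goes in short steps, Python scripts to look and compute and a tool call to move; the robot and the scene stay as the last step left them, time stands still between calls to the robot, and variables do not carry over. Pictures are saved under pics/ and viewed, and the job is handed in when it is done.

Besides the shell and the picture viewer there is one more tool, called as name(argument=value, ...), one argument or row to a line, values as JSON. step_arm: Moves the arm, as the interface text tells. Shift numbers are shares of 0.3 m and turn numbers shares of 45 degrees, none past 1 either way. Its arguments: {"type":"object","properties":{"steps":{"type":"array","items":{"type":"number"}},"grip_force":{"type":"number"}},"required":["steps"]}

```bash
ls; mkdir -p pics; cat > h.py <<'E'
import numpy as np, cv2
from rig import env, imaging, close_job
def ray(cam,px,cal=None):
    c=cal or imaging.get_calibration(cam); K=np.array(c["camera_matrix"]); k1=c["k1"]
    d=np.array([(px[0]-K[0,2])/K[0,0],(px[1]-K[1,2])/K[1,1]]); u=d.copy()
    for _ in range(20): u=d/(1+k1*(u@u))
    return u
def pt(cam,px,depth,cal=None):
    c=cal or imaging.get_calibration(cam); u=ray(cam,px,c); T=np.array(c["world_from_camera"])
    return T[:3,:3]@(np.array([u[0],u[1],1])*depth)+T[:3,3]
def ptz(cam,px,z,cal=None):
    c=cal or imaging.get_calibration(cam); u=ray(cam,px,c); T=np.array(c["world_from_camera"])
    d=T[:3,:3]@np.array([u[0],u[1],1]); o=T[:3,3]
    return o+d*(z-o[2])/d[2]
def proj(cam,p,cal=None):
    c=cal or imaging.get_calibration(cam); T=np.array(c["world_from_camera"]);K=np.array(c["camera_matrix"])
    q=T[:3,:3].T@(np.array(p)-T[:3,3]); u=q[:2]/q[2]; u=u*(1+c["k1"]*(u@u)); return K[:2,:2]@u+K[:2,2]
E
python3 - <<'E'
from h import *
o=env.observe(); print(o)
for c in ["scene","side"]:
    im,d=imaging.get_image(c); cv2.imwrite(f"pics/{c}0.png",im); np.save(f"pics/{c}0d.npy",d)
    for n in ["boom_mid","boom_camera_end","boom_weight","cradle_seat","stand","board","screwdriver_mid"]:
        r=imaging.pinpoint(c,n); print(c,n,[(np.round(x["pixel"]),round(x["score"],2)) for x in r[:3]])
    print(imaging.get_calibration(c))
E
```

```text
pics
{'time_s': 0.0, 'q': array([-8.51596866e+01,  2.18409882e+01,  7.43852154e+01, -2.83337725e-04,
        8.38583332e+01, -1.23347325e+01]), 'qvel': array([ 0.04490565, -0.02749896,  0.03503941, -0.00040774,  0.07640663,
       -0.00306523]), 'joint_efforts': array([ 8.98345970e-04, -4.48464310e+01, -2.31276834e+01, -2.18938108e-04,
        4.64737153e-03, -1.24345257e-05]), 'position': array([ 0.16239327, -0.52519396,  0.24770906]), 'tool_rot': array([[ 9.55406925e-01,  2.95292383e-01, -1.29395830e-04],
       [ 2.95292248e-01, -9.55405845e-01,  1.46976904e-03],
       [ 3.10386070e-04, -1.44243710e-03, -9.99998912e-01]]), 'ft_force': array([ 0.28484256, -0.55799488, -1.38504926]), 'wrist_torque': array([-0.03988673, -0.00469457, -0.00024933]), 'grip_width': 0.08511496118673503}
scene boom_mid [(array([311., 212.]), 0.95), (array([370., 188.]), 0.39)]
scene boom_camera_end [(array([370., 186.]), 0.67)]
scene boom_weight [(array([263., 233.]), 0.92)]
scene cradle_seat [(array([343., 233.]), 0.74), (array([141., 211.]), 0.68)]
scene stand [(array([343., 268.]), 0.86), (array([148.,
[... 840 characters left out ...]
2.]), 0.51)]
side stand [(array([389., 145.]), 0.89), (array([267., 215.]), 0.68), (array([340., 142.]), 0.49)]
side board [(array([260., 249.]), 0.96), (array([247., 340.]), 0.23)]
side screwdriver_mid [(array([273., 179.]), 0.67)]
{'camera_matrix': array([[451.812803  ,   0.        , 318.70871446],
       [  0.        , 451.812803  , 204.96058864],
       [  0.        ,   0.        ,   1.        ]]), 'k1': -0.09636163653024697, 'world_from_camera': array([[-0.99742514, -0.04064899,  0.05908261,  0.41892001],
       [-0.06970814,  0.74307805, -0.66556426,  0.91697607],
       [-0.01684847, -0.66796907, -0.74399829,  1.11747348],
       [ 0.        ,  0.        ,  0.        ,  1.        ]])}
```

View pics/scene0.png

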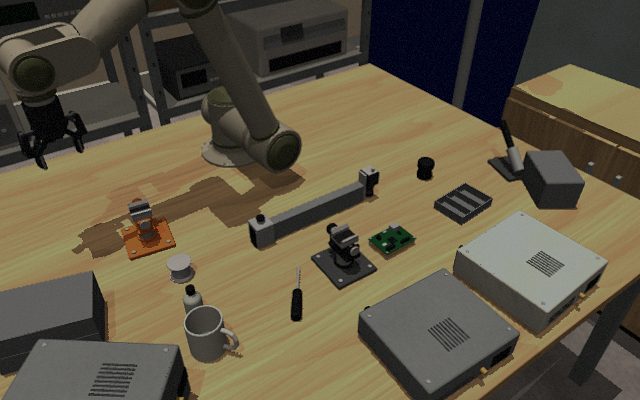

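View pics/side0.png

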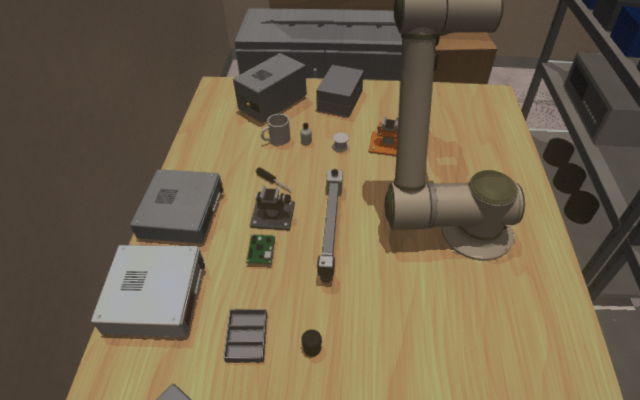

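The scene view shows the boom with its weight at (262,233) and its camera at (370,182). The dark stand is at (343,265), the board at (391,238) and the orange look-alike at (148,237). In the side view the stand is at (272,207) and the boom runs from (335,178) to (326,265).

```bash
python3 - <<'E'
from h import *
print("boom")
print("mid",ptz("scene",(311,212),.03),ptz("side",(328,215),.03))
print("cam",ptz("scene",(370,186),.03),ptz("side",(324,275),.03))
print("wt",ptz("scene",(263,233),.03))
print("seat",ptz("scene",(343,233),.099),ptz("side",(268,196),.099))
print("stand",ptz("scene",(343,268),.0),ptz("side",(267,215),.0))
print("board",ptz("scene",(394,244),.0),ptz("side",(260,249),.0))
print("driver",ptz("scene",(297,296),.012),ptz("side",(273,179),.012))
d=np.load("pics/scene0d.npy")
cal=imaging.get_calibration("scene")
# tube top points
P=[]
for v in range(150,290):
  for u in range(230,400):
    if d[v,u]>0: P.append(pt("scene",(u,v),d[v,u],cal))
P=np.array(P)
q=P[(P[:,2]>.055)&(P[:,2]<.064)]
print(len(q))
for nm in ["scene","side"]:
    T=np.array(imaging.get_calibration(nm)["world_from_camera"]);
np.save("pics/P.npy",P)
# top-view map
im=np.zeros((600,800),np.uint8)
for p in P:
    a=int((p[0]-.2)*1500);b=int((p[1]+.3)*1000)
    if 0<=a<600 and 0<=b<800: im[a,b]=max(im[a,b],min(255,int(p[2]*2000)))
cv2.imwrite("pics/top.png",cv2.resize(im,(800,600)))
E
```

```text
boom
mid [0.46489489 0.00195872 0.03      ] [ 0.47287334 -0.01478876  0.03      ]
cam [0.46592667 0.21577296 0.03      ] [0.47157354 0.21046437 0.03      ]
wt [ 0.4635905  -0.15248219  0.03      ]
seat [ 0.64591363 -0.02605179  0.099     ] [ 0.65923634 -0.02274852  0.099     ]
stand [ 0.66587967 -0.0375043   0.        ] [ 0.67355765 -0.029411    0.        ]
board [6.73928039e-01 1.28398131e-01 1.11022302e-16] [0.67513581 0.10855858 0.        ]
driver [ 0.68474992 -0.18937397  0.012     ] [ 0.67407788 -0.18440515  0.012     ]
1009
```

View pics/top.png

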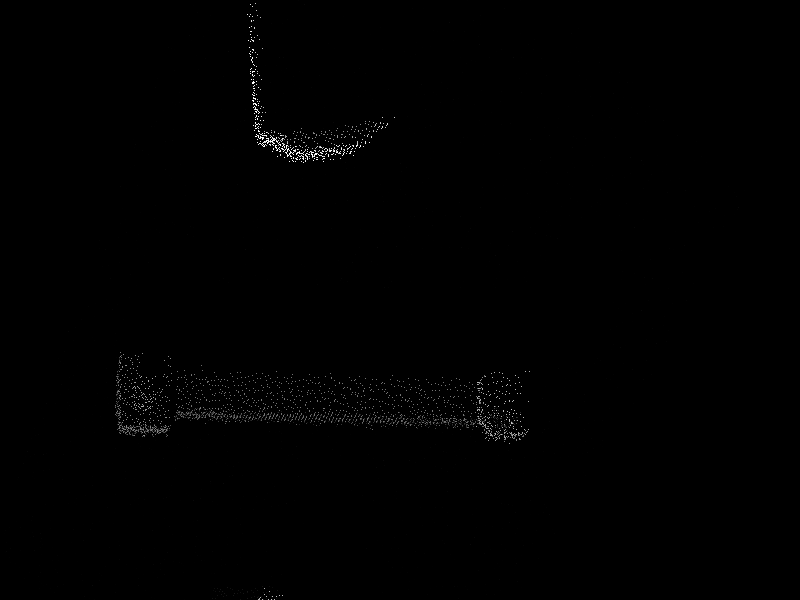

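```bash
python3 - <<'E'
from h import *
o=env.observe();c=imaging.get_calibration("wrist");T=np.array(c["world_from_camera"])
R=o["tool_rot"];print("cam in tool",R.T@(T[:3,3]-o["position"]),"\n",R.T@T[:3,:3],"\n",c["camera_matrix"],c["k1"])
P=np.load("pics/P.npy")
q=P[(P[:,2]>.057)&(P[:,2]<.063)&(P[:,1]>-.12)&(P[:,1]<.17)&(P[:,0]<.55)]
a=np.polyfit(q[:,1],q[:,0],1);print(a,np.percentile(q[:,0]-np.polyval(a,q[:,1]),[2,98]))
E
```

```text
cam in tool [ 0.07716785  0.00025149 -0.12522617] 
 [[ 6.42449119e-04 -9.52234441e-01 -3.05367249e-01]
 [ 9.99998556e-01  1.31275916e-04  1.69449325e-03]
 [-1.57346747e-03 -3.05367897e-01  9.52233150e-01]] 
 [[277.8864711    0.         314.99207613]
 [  0.         277.8864711  201.99954046]
 [  0.           0.           1.        ]] -0.0028084843229096365
[0.01579674 0.46419833] [-0.01303032  0.01645791]
```

```bash
cat >> h.py <<'E'
from scipy.spatial.transform import Rotation as Ro
def Rt(psi_deg):
    a=np.radians(psi_deg); x=np.array([np.cos(a),np.sin(a),0]);z=np.array([0,0,-1.]);return np.stack([x,np.cross(z,x),z],1)
def plan(p,psi,Rtar=None):
    o=env.observe();R=o["tool_rot"]
    s=R.T@(np.array(p)-o["position"])/.3
    r=Ro.from_matrix(R.T@(Rt(psi) if Rtar is None else Rtar)).as_rotvec(degrees=True)/45
    print("t",round(o["time_s"],2),"shift",np.round(s,4),"turn",np.round(r,4)); return s,r
E
python3 -c "
from h import *
plan((.55,.03,.3),90)"
```

```text
t 0.8 shift [ 1.7811 -1.3874 -0.1723] turn [ 1.0000e-04  1.0000e-04 -1.6183e+00]
```

step_arm(
  steps=[1,0.89,-0.69,-0.086,0,0,-0.81,1,0.89,-0.69,-0.086,0,0,-0.81,1,0.89,-0.69,-0.086,0,0,-0.81,1,0.89,-0.69,-0.086,0,0,-0.81,1,0.89,-0.69,-0.086,0,0,-0.81,1,0.89,-0.69,-0.086,0,0,-0.81,1,0.89,-0.69,-0.086,0,0,-0.81],
)

```text
time_s: 1.5
position: [0.3573, -0.2465, 0.2746]
tool_rot: [[0.592, 0.806, 0.001], [0.806, -0.592, -0.0], [0.0, 0.001, -1.0]]
ft_force: [0.9, -1.4, -0.6]
grip_width: 0.0854
```

```bash
python3 -c "
from h import *
plan((.55,.03,.3),90)"
```

```text
t 1.5 shift [ 1.1231 -0.0283 -0.0845] turn [ 9.000e-04  2.000e-04 -8.071e-01]
```

step_arm(
  steps=[1,1,-0.02,-0.084,0,0,-0.8,1,1,-0.02,-0.084,0,0,-0.8,1,1,-0.02,-0.084,0,0,-0.8,1,1,-0.02,-0.084,0,0,-0.8,1,1,-0.02,-0.084,0,0,-0.8,1,1,-0.02,-0.084,0,0,-0.8,1,1,-0.02,-0.084,0,0,-0.8,1,1,-0.02,-0.084,0,0,-0.8],
)

```text
time_s: 2.3
position: [0.5296, -0.0029, 0.299]
tool_rot: [[0.004, 1.0, -0.001], [1.0, -0.004, -0.0], [-0.0, -0.001, -1.0]]
ft_force: [0.1, -0.6, -0.1]
grip_width: 0.0852
```

```bash
cat > look.py <<'E'
from h import *
import sys
tag=sys.argv[1]; names=sys.argv[2:]
c=imaging.get_calibration("wrist"); print(env.observe()["position"],np.abs(env.observe()["qvel"]).max())
im,d=imaging.get_image("wrist"); cv2.imwrite(f"pics/{tag}.png",im); np.savez(f"pics/{tag}.npz",d=d,T=c["world_from_camera"],K=c["camera_matrix"],k1=c["k1"])
Z=dict(boom_mid=.03,boom_camera_end=.03,boom_weight=.03,cradle_seat=.099)
for n in names:
    for r in imaging.pinpoint("wrist",n)[:2]: print(n,np.round(r["pixel"],1),round(r["score"],2),np.round(ptz("wrist",r["pixel"],Z.get(n,0),c),4))
E
python3 look.py w1 boom_mid boom_camera_end boom_weight cradle_seat stand board
```

```text
[ 0.52960913 -0.00292859  0.2990292 ] 2.8032823023948623
boom_mid [268.  169.8] 0.61 [ 0.4612 -0.0036  0.03  ]
boom_camera_end [259.3   2.6] 0.6 [0.462  0.2018 0.03  ]
boom_weight [276.5 263.9] 0.82 [ 0.4664 -0.1567  0.03  ]
cradle_seat [417.6 203.4] 0.83 [ 0.6551 -0.0325  0.099 ]
cradle_seat [267.3 170.8] 0.44 [0.4722 0.0089 0.099 ]
stand [187.1 365.9] 0.86 [ 0.2734 -0.403   0.    ]
stand [393.9 181.8] 0.55 [ 0.6524 -0.0293  0.    ]
board [414.1  76.7] 0.57 [0.6681 0.1219 0.    ]
```

View pics/w1.png

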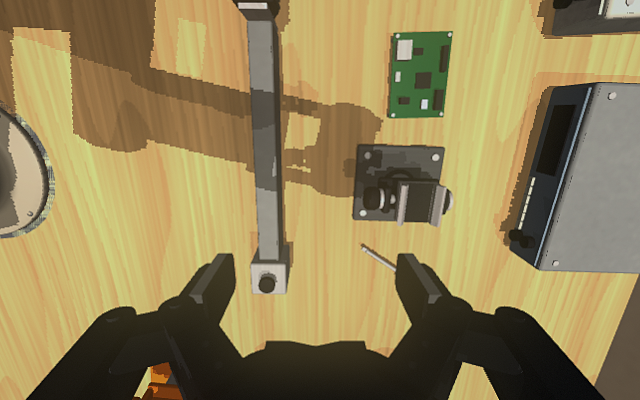

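The wrist view shows the boom running down from (257,15) to the weight at (268,275). The stand plate is around (400,183), the cradle channel around (418,203) and the board at (420,75).

```bash
cat > fit.py <<'E'
from h import *
import sys
f=np.load(f"pics/{sys.argv[1]}.npz"); c=dict(world_from_camera=f["T"],camera_matrix=f["K"],k1=float(f["k1"]));d=f["d"]
v,u=np.mgrid[0:400,0:640]; K=f["K"]
uv=cv2.undistortPoints(np.stack([u.ravel(),v.ravel()],1).astype(np.float64)[:,None],K,np.array([c["k1"],0,0,0]))[:,0]
P=np.c_[uv,np.ones(len(uv))]*d.ravel()[:,None]; P=P@f["T"][:3,:3].T+f["T"][:3,3]; ok=d.ravel()>0
P[~ok]=np.nan; P=P.reshape(400,640,3); np.save("pics/xyz.npy",P)
E
python3 fit.py w1; python3 - <<'E'
from h import *
P=np.load("pics/xyz.npy")
b=P[60:380,180:420].reshape(-1,3)
def m(lo,hi,x0,x1,y0,y1): return P[(P[...,2]>lo)&(P[...,2]<hi)&(P[...,0]>x0)&(P[...,0]<x1)&(P[...,1]>y0)&(P[...,1]<y1)]
t=m(.050,.068,.42,.51,-.12,.17)
print(len(t),"z",np.median(t[:,2]))
for lo in np.arange(-.12,.16,.04):
    s=t[(t[:,1]>lo)&(t[:,1]<lo+.04)]; print(round(lo+.02,2),np.percentile(s[:,0],[1,50,99]).round(4),np.median(s[:,2]).round(4))
bench=m(-.02,.02,.5,.6,-.1,.1);print("bench",np.median(bench[:,2]),bench[:,2].std())
w=m(.02,.07,.41,.53,-.22,-.12);print("wt y",np.percentile(w[:,1],[1,99]))
k=m(.07,.1,.41,.53,-.22,-.1);print("knob",k.mean(0))
# stand heights
s=P[140:230,350:460]; im=cv2.imread("pics/w1.png")[130:235,340:465]
cv2.imwrite("pics/w1z.png",cv2.resize(im,None,fx=6,fy=5.6,interpolation=cv2.INTER_CUBIC)[:600])
for r in range(170,230,6): print(r,' '.join(f"{1000*z:4.0f}" for z in P[r,380:460:4,2]))
E
```

```text
5304 z 0.05960742720097334
-0.1 [0.4464 0.4613 0.4748] 0.0595
-0.06 [0.4462 0.4614 0.4754] 0.0596
-0.02 [0.4476 0.4623 0.4761] 0.0598
0.02 [0.4488 0.4634 0.4769] 0.0598
0.06 [0.4494 0.4647 0.4789] 0.0597
0.1 [0.4502 0.4654 0.4796] 0.0596
0.14 [0.4509 0.466  0.4803] 0.0594
0.18 [0.4509 0.4665 0.4805] 0.0594
bench -8.412388704548412e-05 0.003038184295379157
wt y [-0.17935109 -0.120673  ]
knob [ 0.46034119 -0.1536618   0.07524631]
170   11   11   12   12   17   17   12  nan   11   13   12   13   14   12   12   13    0   -1    0    1
176   11   13   19   18   28   32   30   19   17   12   12   11   12   12   13    0    2   -1    1    0
182   62   61   63   61   63   94   94   93   91   92   91   90   90   89   62   -1   -2    0    0   -0
188   75   92   93   75   79   99  114  100  100  100  100  100   98  100  105  112  114    0    0    1
194   94   94   94   81   89  111  114  100  100   99   99  100   99   99  107  112  112   94    0   -0
200   99   92   93   90   94  113  113  100   98  100  100  100  101  103  109  112   94   94   96   -0
206   94   94   95   87   98  112  109  100  101   98  100   99  100  106  110  114   94   96   -1   -0
212   11   93   12   12  100  112  100  100  100  101   99  101  100  106  111  112   95    0   -2    2
218   12   11   10   11   99  113  100  100   99  100  101  100  100  108  112  111   -1    0   -0   -1
224    0    0    2    2  111  115   -0   -0   -2    2    0    1   -1  109  114    0   -1    0   -1   -1
```

View pics/w1z.png

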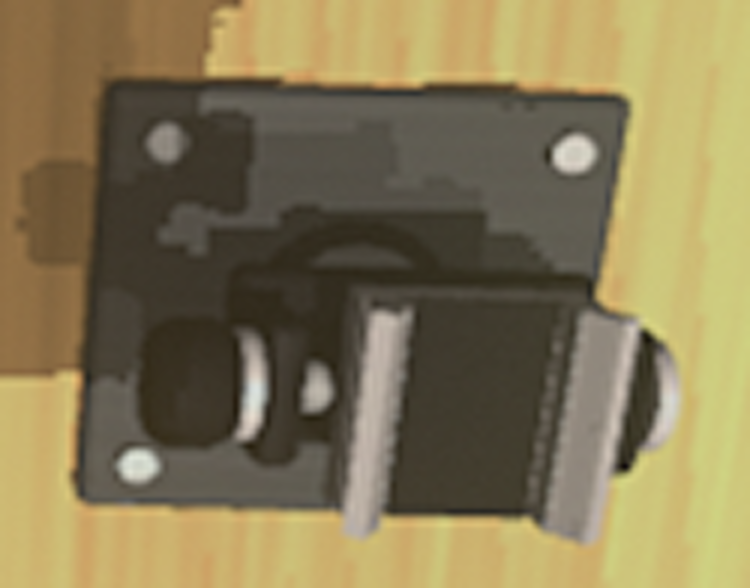

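```bash
cat > rect.py <<'E'
from h import *
def rect(tag,z,x0,x1,y0,y1,s=4000):
    # output: cols = world y decreasing? keep col = x, row = -y
    f=np.load(f"pics/{tag}.npz"); c=dict(world_from_camera=f["T"],camera_matrix=f["K"],k1=float(f["k1"]))
    im=cv2.imread(f"pics/{tag}.png"); nx=int((x1-x0)*s); ny=int((y1-y0)*s)
    X,Y=np.meshgrid(x0+(np.arange(nx)+.5)/s, y1-(np.arange(ny)+.5)/s)
    W=np.stack([X,Y,np.full_like(X,z)],-1)-f["T"][:3,3]; q=W@f["T"][:3,:3]; u=q[...,:2]/q[...,2:]
    u=u*(1+c["k1"]*(u**2).sum(-1,keepdims=True)); K=f["K"]
    return cv2.remap(im,(u[...,0]*K[0,0]+K[0,2]).astype(np.float32),(u[...,1]*K[1,1]+K[1,2]).astype(np.float32),cv2.INTER_CUBIC)
E
python3 - <<'E'
from rect import *
a=rect("w1",.012,.57,.75,-.11,.05,4000); cv2.imwrite("pics/r12.png",a)
b=rect("w1",.114,.57,.75,-.11,.05,4000); cv2.imwrite("pics/r114.png",b)
P=np.load("pics/xyz.npy")
m=(abs(P[...,2]-.1)<.0035)&(P[...,0]>.6)&(P[...,0]<.72); m[:186]=0;m[:,445:]=0
n,l,st,ce=cv2.connectedComponentsWithStats(m.astype(np.uint8));print(st)
i=1+np.argmax(st[1:,4]);q=P[l==i];print(cv2.minAreaRect((q[:,:2]*1000).astype(np.float32)),q.mean(0))
m=(abs(P[...,2]-.012)<.006)&(P[...,0]>.57)&(P[...,0]<.75)&(P[...,1]>-.12)&(P[...,1]<.05)
q=P[m];print(cv2.minAreaRect((q[:,:2]*1000).astype(np.float32)),np.median(q[:,2]))
E
```

```text
[[     0      0    640    400 254892]
 [   395    186      6     35     77]
 [   403    186     32     37    965]
 [   373    195      7     12     53]
 [   380    198      4      6     13]]
((655.4528198242188, -32.679710388183594), (47.1373291015625, 32.21718978881836), 87.93061065673828) [ 0.65592987 -0.03236918  0.09987412]
((653.1593017578125, -31.452030181884766), (118.29657745361328, 129.1499481201172), 88.06502532958984) 0.011921826775718514
```

View pics/r12.png

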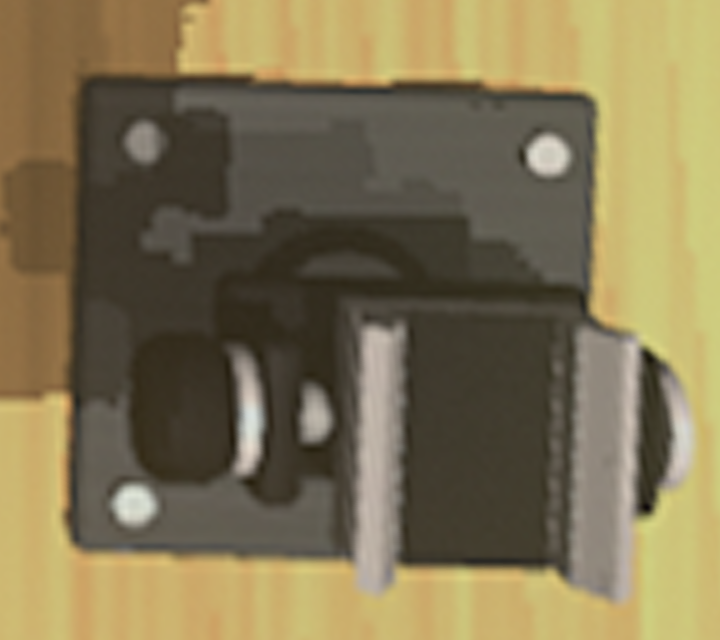

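View pics/r114.png

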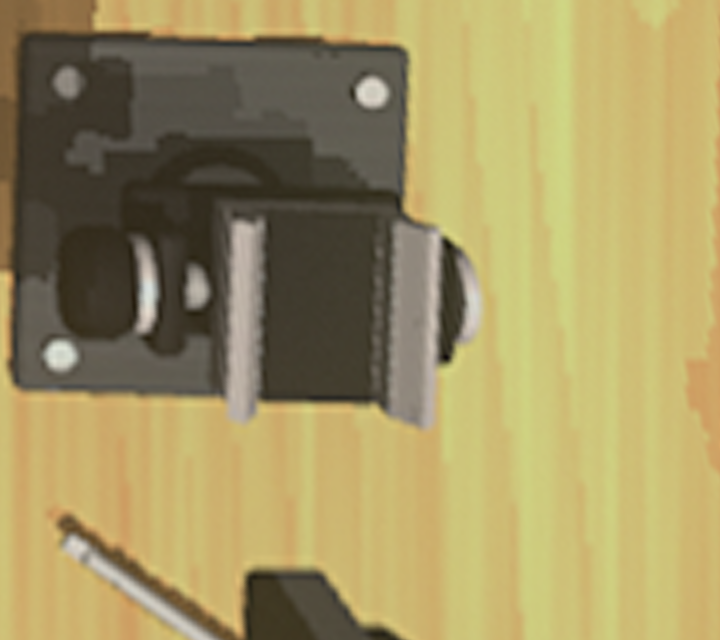

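The stand's yaw comes out at about -2° and the seat at about (0.654, -0.032). I'll take one closer look at the cradle, seen nearly straight down.

```bash
python3 -c "
from h import *
plan((.654,-.09,.19),88)"
```

```text
t 2.65 shift [-0.2814  0.4183  0.365 ] turn [0.0002 0.0001 0.0342]
```

step_arm(
  steps=[1,-0.28,0.42,0.365,0,0,0.034,1,-0.28,0.42,0.365,0,0,0.034,1,-0.28,0.42,0.365,0,0,0.034,1,-0.28,0.42,0.365,0,0,0.034,1,-0.28,0.42,0.365,0,0,0.034,1,-0.28,0.42,0.365,0,0,0.034],
)

```text
time_s: 3.25
position: [0.6547, -0.0891, 0.1893]
tool_rot: [[0.034, 0.999, -0.001], [0.999, -0.034, 0.0], [0.0, -0.001, -1.0]]
ft_force: [-0.3, -0.1, 0.3]
grip_width: 0.0852
```

```bash
python3 look.py w2 cradle_seat; python3 fit.py w2; python3 - <<'E'
from rect import *
b=rect("w2",.114,.60,.71,-.09,.03,5000); cv2.imwrite("pics/r114b.png",b)
P=np.load("pics/xyz.npy")
m=(abs(P[...,2]-.1)<.0035)&(P[...,0]>.636)&(P[...,0]<.674)&(abs(P[...,1]+.03)<.05)
n,l,st,ce=cv2.connectedComponentsWithStats(m.astype(np.uint8));print(st)
i=1+np.argmax(st[1:,4]);q=P[l==i];print(cv2.minAreaRect((q[:,:2]*1000).astype(np.float32)),q.mean(0))
E
```

```text
[ 0.654712  -0.089115   0.1893072] 2.876373982783106
cradle_seat [313.8 141.2] 0.64 [ 0.6549 -0.0323  0.099 ]
[[     0      0    640    400 252950]
 [   290    106     46     68   3050]]
((653.905029296875, -31.90981101989746), (50.05961990356445, 33.7644157409668), 88.1208267211914) [ 0.65395532 -0.03100334  0.09971058]
```

View pics/r114b.png

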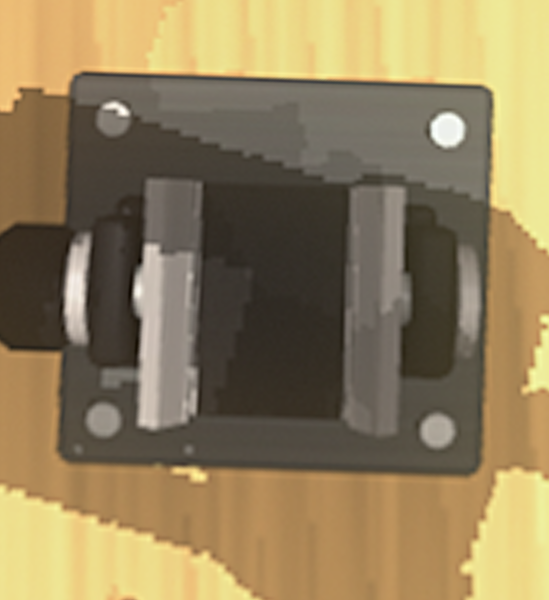

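View pics/w2.png

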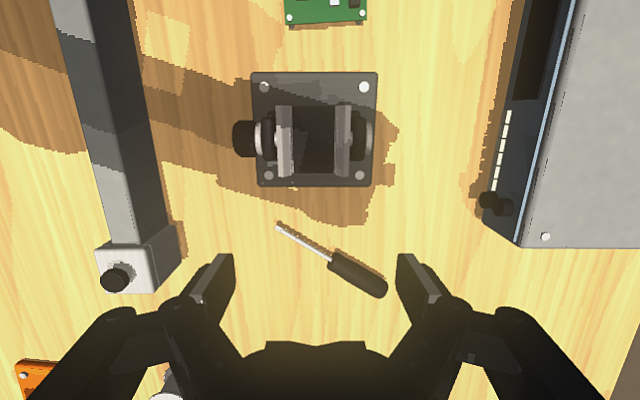

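The close view shows the cradle floor centred at pixel (313,140). Both fits agree on the seat at (0.654, -0.032) with yaw -1.9°. Next I'll go over the boom for the first trial grip.

```bash
python3 -c "
from h import *
plan((.4632,.0125,.12),88.9)
plan((.4632,.0125,.042),88.9)
for px in [(193,300),(206,330),(180,268)]: print(ptz('scene',px,.04))"
```

```text
t 3.35 shift [ 0.3148 -0.6492  0.2363] turn [ 0.0021  0.0005 -0.0178]
t 3.35 shift [ 0.3149 -0.6497  0.4963] turn [ 0.0021  0.0005 -0.0178]
[ 0.57896944 -0.40182902  0.04      ]
[ 0.67201521 -0.41308109  0.04      ]
[ 0.46746096 -0.38637113  0.04      ]
```

step_arm(
  steps=[1,0.315,-0.65,0.1,0.002,0,-0.018,1,0.315,-0.65,0.1,0.002,0,-0.018,1,0.315,-0.65,0.1,0.002,0,-0.018,1,0.315,-0.65,0.1,0.002,0,-0.018,1,0.315,-0.65,0.15,0.002,0,-0.018,1,0.315,-0.65,0.22,0.002,0,-0.018,1,0.315,-0.65,0.3,0.002,0,-0.018,1,0.315,-0.65,0.38,0.002,0,-0.018,1,0.315,-0.65,0.45,0.002,0,-0.018,1,0.315,-0.65,0.495,0.002,0,-0.018],
)

```text
time_s: 4.35
position: [0.4628, 0.0128, 0.0416]
tool_rot: [[0.018, 1.0, -0.0], [1.0, -0.018, -0.0], [-0.0, -0.0, -1.0]]
ft_force: [-0.3, -0.5, 0.5]
grip_width: 0.0854
```

```bash
cat > ft.py <<'E'
from h import *
F=[];M=[]
import sys
for i in range(int(sys.argv[1]) if len(sys.argv)>1 else 1):
    if i: imaging.get_image("wrist")
    o=env.observe();F.append(o["ft_force"]);M.append(o["wrist_torque"])
print("t",o["time_s"],"p",o["position"].round(4),"psi",np.degrees(np.arctan2(o["tool_rot"][1,0],o["tool_rot"][0,0])).round(2),"z",o["tool_rot"][:,2].round(4),"w",round(o["grip_width"],4),"\nF",np.mean(F,0).round(3),np.std(F,0).round(2),"M",np.mean(M,0).round(4),np.std(M,0).round(4))
E
python3 ft.py 4
```

```text
t 4.5 p [0.463  0.0127 0.0422] psi 88.94 z [-7.e-04 -1.e-04 -1.e+00] w 0.0856 
F [-0.548 -0.246  0.064] [0.79 0.42 0.7 ] M [0.0025 0.0035 0.0125] [0.0159 0.02   0.0252]
```

step_arm(
  steps=[0.42,0,0,0,0,0,0,0.42,0,0,0,0,0,0,0.42,0,0,0,0,0,0,0.2,0,0,0,0,0,0,0.2,0,0,0,0,0,0,0.2,0,0,0,0,0,0,0.2,0,0,0,0,0,0],
  grip_force=80,
)

```text
time_s: 5.2
position: [0.4631, 0.0124, 0.0419]
tool_rot: [[0.019, 1.0, -0.001], [1.0, -0.019, -0.0], [-0.0, -0.001, -1.0]]
ft_force: [-2.9, 0.7, 7.6]
grip_width: 0.0287
```

```bash
python3 ft.py 4
```

```text
t 5.35 p [0.4632 0.0124 0.0419] psi 88.91 z [-1.1e-03 -1.0e-04 -1.0e+00] w 0.029 
F [-3.116  0.463  7.387] [0.34 0.41 0.4 ] M [0.0335 0.3174 0.006 ] [0.0305 0.0168 0.0196]
```

step_arm(
  steps=[0.2,0,0,-0.007,0,0,0,0.2,0,0,-0.014,0,0,0,0.2,0,0,-0.02,0,0,0,0.2,0,0,-0.02,0,0,0],
)

```text
time_s: 5.75
position: [0.4632, 0.0124, 0.0474]
tool_rot: [[0.019, 1.0, -0.002], [1.0, -0.019, 0.0], [0.0, -0.002, -1.0]]
ft_force: [-1.0, -0.8, -4.3]
grip_width: 0.029
```

```bash
python3 ft.py 6; python3 - <<'E'
from h import *
for c in ["wrist","side","scene"]:
    im,d=imaging.get_image(c); cv2.imwrite(f"pics/{c}_l1.png",im)
E
```

```text
t 6.0 p [0.4631 0.0124 0.0472] psi 88.9 z [-1.8e-03  1.0e-04 -1.0e+00] w 0.029 
F [ 0.136 -0.175 -4.548] [0.54 0.55 0.28] M [ 0.1838 -0.0079  0.0185] [0.0287 0.0228 0.0308]
```

View pics/scene_l1.png

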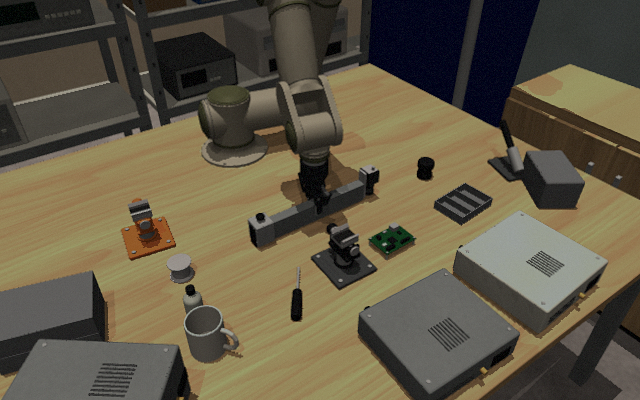

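Trial 1 lifted 4.6 N, with Mx +0.18 N m. That puts the balance about 40 mm toward the weight from this grip. I'll set the boom down and try again there.

step_arm(
  steps=[0.2,0,0,0.007,0,0,0,0.2,0,0,0.013,0,0,0,0.2,0,0,0.018,0,0,0,0.2,0,0,0.018,0,0,0,0.5,0,0,0.018,0,0,0,0.6,0,0,0.018,0,0,0,0.7,0,0,0.018,0,0,0,0.7,-0.065,0,0.018,0,0,0,0.7,-0.133,0,0.018,0,0,0,0.7,-0.133,0,0.018,0,0,0],
)

```text
time_s: 7.15
position: [0.4628, -0.0291, 0.0421]
tool_rot: [[0.021, 1.0, -0.001], [1.0, -0.021, -0.001], [-0.001, -0.001, -1.0]]
ft_force: [-0.3, 0.1, -0.0]
grip_width: 0.0601
```

step_arm(
  steps=[0.42,0,0,0,0,0,0,0.42,0,0,0,0,0,0,0.2,0,0,0,0,0,0,0.2,0,0,0,0,0,0,0.2,0,0,0,0,0,0,0.2,0,0,-0.007,0,0,0,0.2,0,0,-0.014,0,0,0,0.2,0,0,-0.02,0,0,0,0.2,0,0,-0.02,0,0,0],
)

```text
time_s: 8.05
position: [0.4624, -0.0275, 0.048]
tool_rot: [[0.019, 1.0, -0.002], [1.0, -0.019, -0.0], [-0.0, -0.002, -1.0]]
ft_force: [0.0, -0.5, -3.7]
grip_width: 0.029
```

```bash
python3 ft.py 12
```

```text
t 8.6 p [ 0.4624 -0.0275  0.0479] psi 88.91 z [-1.7e-03  1.0e-04 -1.0e+00] w 0.0291 
F [ 0.04  -0.064 -4.167] [0.49 0.37 0.51] M [0.0283 0.001  0.008 ] [0.0337 0.0314 0.0417]
```

```bash
python3 ft.py 40
```

```text
t 10.55 p [ 0.4624 -0.0275  0.0479] psi 88.9 z [-1.5e-03  1.0e-04 -1.0e+00] w 0.0292 
F [-0.013  0.091 -4.489] [0.5  0.5  0.46] M [ 0.0177 -0.0012  0.0012] [0.0301 0.0255 0.029 ]
```

step_arm(
  steps=[0.2,0,0,0.007,0,0,0,0.2,0,0,0.013,0,0,0,0.2,0,0,0.019,0,0,0,0.2,0,0,0.019,0,0,0,0.5,0,0,0.019,0,0,0,0.6,0,0,0.019,0,0,0,0.7,0,0,0.019,0,0,0,0.7,-0.065,0,0.019,0,0,0,0.7,-0.12,0,0.019,0,0,0,0.7,-0.12,0,0.019,0,0,0],
)

```text
time_s: 11.55
position: [0.4621, -0.0649, 0.0424]
tool_rot: [[0.021, 1.0, -0.001], [1.0, -0.021, -0.0], [-0.001, -0.001, -1.0]]
ft_force: [0.7, -0.0, 0.2]
grip_width: 0.0595
```

```bash
python3 ft.py 20
```

```text
t 12.5 p [ 0.4617 -0.0635  0.0422] psi 88.9 z [-1.6e-03  1.0e-04 -1.0e+00] w 0.0599 
F [ 0.042 -0.007  0.068] [0.67 0.5  0.51] M [ 0.009  -0.0091 -0.0032] [0.0212 0.0305 0.029 ]
```

step_arm(
  steps=[0.42,0,0,0,0,0,0,0.42,0,0,0,0,0,0,0.2,0,0,0,0,0,0,0.2,0,0,0,0,0,0,0.2,0,0,0,0,0,0,0.2,0,0,-0.007,0,0,0,0.2,0,0,-0.014,0,0,0,0.2,0,0,-0.02,0,0,0,0.2,0,0,-0.02,0,0,0],
)

```text
time_s: 13.4
position: [0.4617, -0.0635, 0.0483]
tool_rot: [[0.019, 1.0, -0.002], [1.0, -0.019, 0.0], [-0.0, -0.002, -1.0]]
ft_force: [0.3, -0.2, -4.3]
grip_width: 0.0287
```

```bash
python3 ft.py 40
```

```text
t 15.35 p [ 0.4617 -0.0635  0.0482] psi 88.9 z [-1.6e-03  1.0e-04 -1.0e+00] w 0.0288 
F [ 0.023 -0.106 -4.464] [0.47 0.5  0.47] M [-0.1505  0.0057  0.0094] [0.0258 0.0281 0.034 ]
```

Zero moment comes out at y ≈ -0.031 from all three trials. I'll regrip there and check.

step_arm(
  steps=[0.2,0,0,0.007,0,0,0,0.2,0,0,0.013,0,0,0,0.2,0,0,0.019,0,0,0,0.2,0,0,0.019,0,0,0,0.5,0,0,0.019,0,0,0,0.6,0,0,0.019,0,0,0,0.7,0,0,0.019,0,0,0,0.7,0.06,0,0.019,0,0,0,0.7,0.108,0,0.019,0,0,0,0.7,0.108,0,0.019,0,0,0],
)

```text
time_s: 16.35
position: [0.4622, -0.03, 0.0426]
tool_rot: [[0.017, 1.0, -0.002], [1.0, -0.017, 0.0], [0.0, -0.002, -1.0]]
ft_force: [-0.5, -1.3, -0.3]
grip_width: 0.0594
```

step_arm(
  steps=[0.42,0,0,0,0,0,0,0.42,0,0,0,0,0,0,0.2,0,0,0,0,0,0,0.2,0,0,0,0,0,0,0.2,0,0,0,0,0,0,0.2,0,0,-0.007,0,0,0,0.2,0,0,-0.014,0,0,0,0.2,0,0,-0.02,0,0,0,0.2,0,0,-0.02,0,0,0],
)

```text
time_s: 17.25
position: [0.4623, -0.0311, 0.0486]
tool_rot: [[0.019, 1.0, -0.002], [1.0, -0.019, 0.0], [0.0, -0.002, -1.0]]
ft_force: [-0.5, 0.4, -4.5]
grip_width: 0.029
```

```bash
python3 ft.py 40; python3 -c "
from h import *
plan((.6542,-.0316,.19),88.1)"
```

```text
t 19.2 p [ 0.4623 -0.0311  0.0485] psi 88.9 z [-1.6e-03  1.0e-04 -1.0e+00] w 0.0291 
F [ 0.101  0.062 -4.487] [0.46 0.54 0.39] M [-0.0089 -0.0041  0.0028] [0.0312 0.0319 0.0344]
t 19.2 shift [ 0.0106  0.6387 -0.4726] turn [-0.002  -0.0001  0.0178]
```

step_arm(
  steps=[0.2,0,0,-0.05,0,0,0,0.2,0,0,-0.13,0,0,0,0.2,0,0,-0.22,0,0,0,0.2,0,0,-0.32,0,0,0,0.2,0,0,-0.41,0,0,0,0.2,0.001,0.03,-0.47,0,0,0.002,0.2,0.002,0.08,-0.473,0,0,0.004,0.2,0.003,0.16,-0.473,0,0,0.006,0.2,0.004,0.24,-0.473,0,0,0.008,0.2,0.005,0.32,-0.473,0,0,0.01],
)

```text
time_s: 20.2
position: [0.5592, -0.0313, 0.19]
tool_rot: [[0.027, 1.0, -0.002], [1.0, -0.027, 0.0], [0.0, -0.002, -1.0]]
ft_force: [0.2, 0.2, -4.8]
grip_width: 0.029
```

```bash
python3 ft.py 1; python3 -c "
from h import *
plan((.6542,-.0325,.19),88.1)"
```

```text
t 20.2 p [ 0.5592 -0.0313  0.19  ] psi 88.45 z [-2.2e-03  2.0e-04 -1.0e+00] w 0.029 
F [ 0.194  0.24  -4.835] [0. 0. 0.] M [0.0349 0.0366 0.0088] [0. 0. 0.]
t 20.2 shift [ 0.0046  0.3167 -0.0006] turn [-0.0028 -0.0002  0.0078]
```

step_arm(
  steps=[0.2,0.001,0.07,0,-0.001,0,0.002,0.2,0.002,0.14,0,-0.002,0,0.004,0.2,0.003,0.21,0,-0.003,0,0.006,0.2,0.004,0.27,0,-0.003,0,0.008,0.2,0.0045,0.305,0,-0.003,0,0.008,0.2,0.0045,0.317,0,-0.003,0,0.008,0.2,0.0045,0.317,0,-0.003,0,0.008,0.2,0.0045,0.317,0,-0.003,0,0.008],
)

```text
time_s: 21.0
position: [0.6531, -0.0326, 0.19]
tool_rot: [[0.033, 0.999, -0.0], [0.999, -0.033, 0.0], [0.0, -0.0, -1.0]]
ft_force: [0.4, 0.2, -4.8]
grip_width: 0.0287
```

```bash
python3 ft.py 20; python3 - <<'E'
from h import *
plan((.6542,-.0325,.16),88.1)
for c in ["wrist","side","scene"]:
    im,d=imaging.get_image(c); cv2.imwrite(f"pics/{c}_h.png",im)
a=cv2.imread("pics/scene_h.png")[150:320,230:450]; b=cv2.imread("pics/side_h.png")[130:320,210:400]
cv2.imwrite("pics/h.png",np.vstack([cv2.resize(a,(760,300)),cv2.resize(b,(760,300))])); cv2.imwrite("pics/h.png",np.hstack([cv2.resize(a,(400,310)),cv2.resize(b,(400,400))[:310]]))
E
```

```text
t 21.95 p [ 0.6537 -0.0326  0.1901] psi 88.1 z [ 8.e-04 -1.e-04 -1.e+00] w 0.0287 
F [ 0.039 -0.033 -4.513] [0.53 0.36 0.52] M [0.01   0.0115 0.0079] [0.0321 0.0356 0.0266]
t 21.95 shift [0.0005 0.0016 0.1004] turn [ 0.001  0.    -0.   ]
```

View pics/h.png

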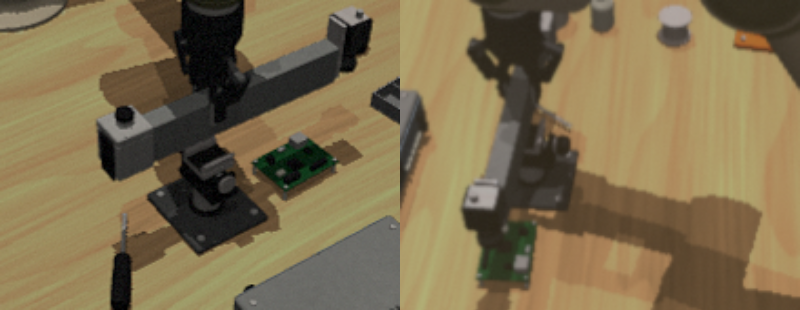

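View pics/wrist_h.png

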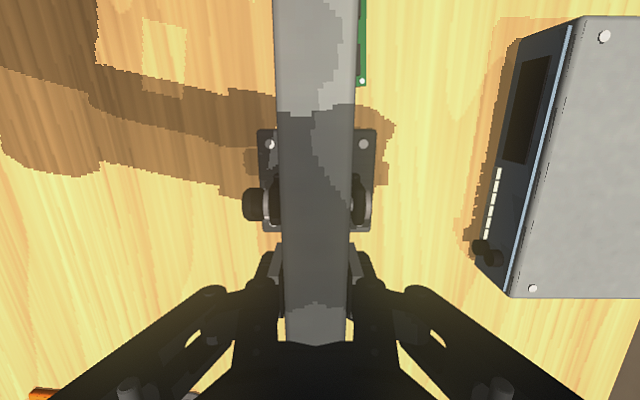

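The boom is over the cradle and centred: in the wrist view the tube is at columns 278-350 and the yoke is symmetric about it. The residual moment is about 0, so I'll descend gently.

step_arm(
  steps=[0.2,0.0005,0.0016,0.03,0.001,0,0,0.2,0.0005,0.0016,0.06,0.001,0,0,0.2,0.0005,0.0016,0.085,0.001,0,0,0.2,0.0005,0.0016,0.1,0.001,0,0,0.2,0.0005,0.0016,0.11,0.001,0,0,0.2,0.0005,0.0016,0.12,0.001,0,0,0.2,0.0005,0.0016,0.13,0.001,0,0,0.2,0.0005,0.0016,0.138,0.001,0,0,0.2,0.0005,0.0016,0.146,0.001,0,0,0.2,0.0005,0.0016,0.146,0.001,0,0],
)

```text
time_s: 23.1
position: [0.6541, -0.0325, 0.146]
tool_rot: [[0.033, 0.999, -0.001], [0.999, -0.033, 0.0], [0.0, -0.001, -1.0]]
ft_force: [0.5, 0.1, -4.5]
grip_width: 0.0291
```

```bash
python3 ft.py 8
```

```text
t 23.45 p [ 0.6542 -0.0325  0.1465] psi 88.1 z [ 2.e-04 -0.e+00 -1.e+00] w 0.0291 
F [ 0.069  0.084 -4.359] [0.54 0.46 0.23] M [-0.0073 -0.0249 -0.0139] [0.0204 0.0212 0.0151]
```

step_arm(
  steps=[0.2,0,0,0.003,0,0,0,0.2,0,0,0.006,0,0,0,0.2,0,0,0.009,0,0,0,0.2,0,0,0.011,0,0,0,0.2,0,0,0.013,0,0,0,0.2,0,0,0.013,0,0,0],
)

```text
time_s: 24.05
position: [0.6542, -0.0325, 0.1423]
tool_rot: [[0.033, 0.999, -0.0], [0.999, -0.033, 0.0], [0.0, -0.0, -1.0]]
ft_force: [1.3, -0.7, -4.6]
grip_width: 0.0291
```

```bash
python3 ft.py 6
```

```text
t 24.3 p [ 0.6542 -0.0325  0.1425] psi 88.1 z [ 1.e-04 -0.e+00 -1.e+00] w 0.0291 
F [ 0.202 -0.189 -4.437] [0.59 0.41 0.36] M [ 0.0074 -0.011  -0.0037] [0.0288 0.0487 0.0162]
```

Not touching yet, so I'll go on in 0.6 mm steps.

step_arm(
  steps=[0.2,0,0,0.002,0,0,0,0.2,0,0,0.004,0,0,0,0.2,0,0,0.004,0,0,0],
)

```text
time_s: 24.6
position: [0.6543, -0.0326, 0.1418]
tool_rot: [[0.033, 0.999, 0.001], [0.999, -0.033, -0.0], [-0.0, 0.001, -1.0]]
ft_force: [-1.7, -0.0, 1.0]
grip_width: 0.029
```

```bash
python3 ft.py 4
```

```text
t 24.75 p [ 0.6543 -0.0325  0.1417] psi 88.1 z [ 6.e-04 -2.e-04 -1.e+00] w 0.0293 
F [-2.142  0.297  1.838] [0.29 0.51 0.58] M [0.0385 0.3408 0.0062] [0.0212 0.0623 0.0325]
```

It made contact at TCP z 0.1417, which matches the seat height. Releasing slowly.

step_arm(
  steps=[0.34,0,0,0,0,0,0,0.38,0,0,0,0,0,0,0.42,0,0,0,0,0,0,0.46,0,0,0,0,0,0,0.5,0,0,0,0,0,0,0.55,0,0,0,0,0,0,0.6,0,0,0,0,0,0],
  grip_force=20,
)

```text
time_s: 25.45
position: [0.6542, -0.0325, 0.1412]
tool_rot: [[0.033, 0.999, 0.0], [0.999, -0.033, -0.0], [-0.0, 0.0, -1.0]]
ft_force: [0.1, -0.4, 0.3]
grip_width: 0.0513
```

```bash
python3 ft.py 3; python3 - <<'E'
from h import *
for c in ["wrist","side","scene"]:
    im,d=imaging.get_image(c); cv2.imwrite(f"pics/{c}_r.png",im); np.save(f"pics/{c}_r.npy",d)
a=cv2.imread("pics/scene_r.png")[150:320,230:450]
cv2.imwrite("pics/r.png",cv2.resize(a,(770,595)))
E
```

```text
t 25.55 p [ 0.6542 -0.0325  0.1412] psi 88.09 z [ 0.  0. -1.] w 0.0512 
F [ 0.028 -0.192  0.043] [0.07 0.39 0.17] M [-0.0046 -0.012  -0.0092] [0.0108 0.0198 0.0373]
```

View pics/r.png

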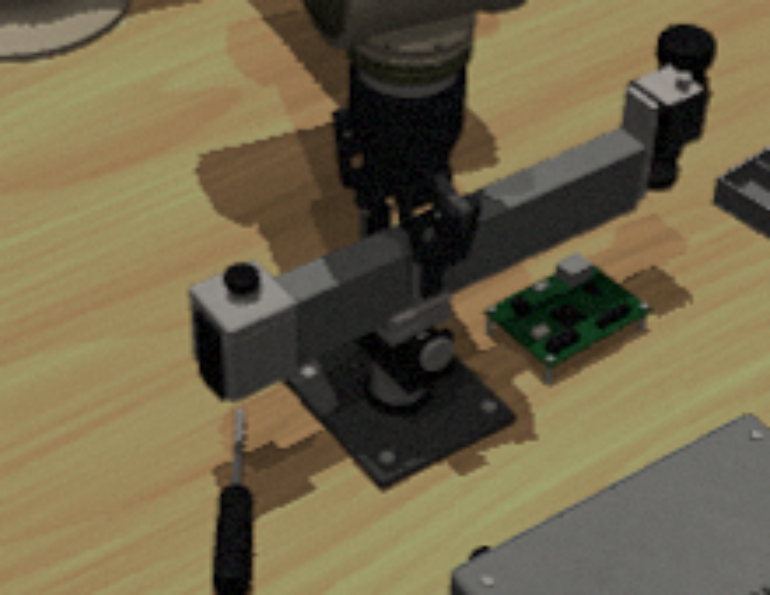

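The tube lies in the channel, level in the picture. I'll open fully, retreat straight up, and measure the tilt.

step_arm(
  steps=[0.75,0,0,0,0,0,0,0.8,0,0,0,0,0,0,0.8,0,0,0,0,0,0,0.8,0,0,-0.05,0,0,0,0.8,0,0,-0.15,0,0,0,0.8,0,0,-0.3,0,0,0,0.8,0,0,-0.45,0,0,0,0.8,0,0,-0.6,0,0,0,0.8,0,0,-0.6,0,0,0],
)

```text
time_s: 26.6
position: [0.6551, -0.0326, 0.3284]
tool_rot: [[0.033, 0.999, 0.012], [0.999, -0.033, -0.003], [-0.002, 0.012, -1.0]]
ft_force: [0.3, -0.1, 0.1]
grip_width: 0.0688
```

```bash
cat > chk.py <<'E'
from h import *
import sys,subprocess
tag=sys.argv[1]
subprocess.run(["python3","look.py",tag]); subprocess.run(["python3","fit.py",tag])
P=np.load("pics/xyz.npy")
m=(abs(P[...,0]-.654)<.02)&(P[...,2]>.135)&(P[...,2]<.185)&(P[...,1]<.19)&(P[...,1]>-.13)
q=P[m]; A=np.c_[q[:,:2],np.ones(len(q))]
for _ in range(4):
    c=np.linalg.lstsq(A,q[:,2],rcond=None)[0]; r=abs(q[:,2]-A@c); k=r<.006; q,A=q[k],A[k]
print("top plane n",len(q),"slope x,y",c[:2].round(4),"z at seat",(c@[.654,-.032,1]).round(4),"y range",q[:,1].min(),q[:,1].max())
for y in np.arange(-.12,.19,.05):
    s=q[abs(q[:,1]-y)<.02]
    if len(s): print(round(y,2),np.percentile(s[:,0],[2,50,98]).round(4),np.median(s[:,2]).round(4))
E
python3 chk.py f1; python3 - <<'E'
from h import *
im,d=imaging.get_image("scene"); cv2.imwrite("pics/s_f1.png",im); im,d=imaging.get_image("side"); cv2.imwrite("pics/side_f1.png",im)
E
```

```text
[ 0.65514184 -0.03263097  0.32844042] 8.35840543301906
top plane n 7518 slope x,y [-0.0019  0.0037] z at seat 0.1585 y range -0.1299020487326321 0.14201900054263794
-0.12 [0.6362 0.6505 0.6646] 0.1582
-0.07 [0.6374 0.6515 0.6659] 0.1583
-0.02 [0.639  0.6533 0.6678] 0.1587
0.03 [0.6408 0.6551 0.67  ] 0.1589
0.08 [0.6434 0.657  0.6709] 0.159
0.13 [0.6448 0.6585 0.6728] 0.1591
```

View pics/f1.png

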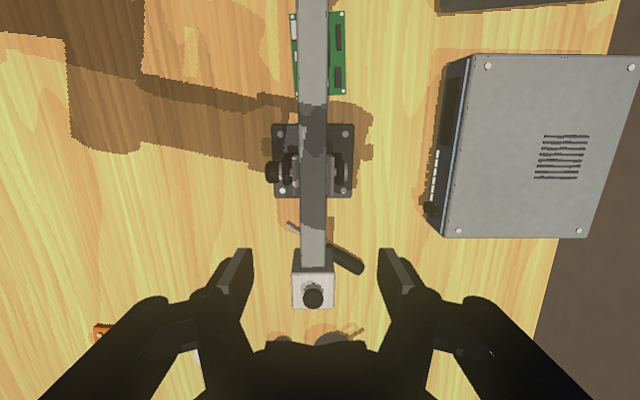

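View pics/s_f1.png

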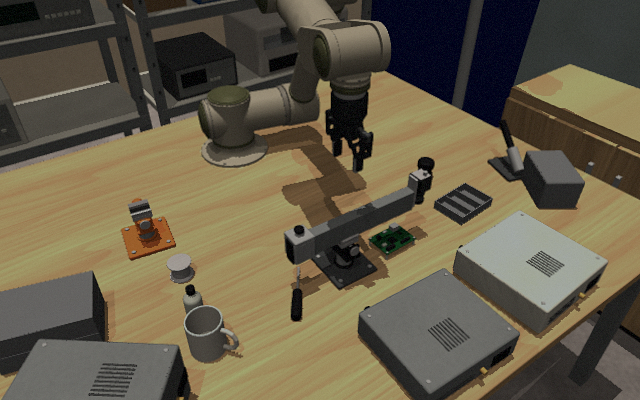

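The top plane tilts only 0.004 rad, the tube top is at 0.1585 m (fully seated would be 0.159), and its yaw matches the channel. I'll let things settle and check once more.

step_arm(
  steps=[0.8,0,0,0,0,0,0,0.8,0,0,0,0,0,0,0.8,0,0,0,0,0,0,0.8,0,0,0,0,0,0,0.8,0,0,0,0,0,0,0.8,0,0,0,0,0,0,0.8,0,0,0,0,0,0,0.8,0,0,0,0,0,0,0.8,0,0,0,0,0,0,0.8,0,0,0,0,0,0],
)

```text
time_s: 27.75
position: [0.6542, -0.0325, 0.3212]
tool_rot: [[0.033, 0.999, 0.0], [0.999, -0.033, 0.0], [0.0, 0.0, -1.0]]
ft_force: [0.4, -0.2, 0.2]
grip_width: 0.0684
```

```bash
python3 chk.py f2 && python3 -c "
from h import *
print(close_job())"
```

```text
[ 0.65419169 -0.03252582  0.32123586] 0.08839776974676888
top plane n 7822 slope x,y [0.0019 0.0034] z at seat 0.1585 y range -0.12999921663506223 0.14030709388932705
-0.12 [0.6357 0.6501 0.6648] 0.1582
-0.07 [0.6377 0.6519 0.6659] 0.1584
-0.02 [0.6392 0.6534 0.6677] 0.1587
0.03 [0.6407 0.6551 0.6696] 0.1589
0.08 [0.643  0.6572 0.6714] 0.159
0.13 [0.6448 0.6586 0.6731] 0.1591
the job is handed in; nothing more can be done
None
```

The boom is set across the cradle at its balance point, camera over the board's side, and it stays level on its own. I handed the job in at about 28 s of the 64 s limit.

**Finding the balance:** I lifted the boom about 5 mm at three points along the tube and used the wrist moment to find where it balances. That came out about 30 mm from mid-length toward the counterweight, with a total weight of about 4.5 N. A fourth lift at that spot showed almost no moment, which puts the balance within 1–2 mm.

**Placing it:** I lowered it into the channel until light contact, about 6 N on the seat, then opened the fingers slowly and backed straight up.

**Last checks, arm clear and settled:**
- **Level:** tilt is about 0.003–0.004 rad, unchanged over the last second.
- **Seated:** the tube top measures 158.5 mm, against 159 mm for fully down in the channel.
- **Aligned:** the boom's angle is within about 0.2° of the channel's.
- **Other things on the bench:** nothing looked moved in the last scene picture. I judged that by eye and did not measure it.

The four lifts placed the balance point at slightly different spots, spread over about 3 mm, which is within the force sensor's noise. No check failed.

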